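# Unlock the sprung bayonet sample holder and park it

## Task

Take the sample holder out of the chamber: push its sprung cap down gently until you feel it bottom, keep it down while you turn it anticlockwise (seen from above) out of its catch, then lift it straight out and stand it fully home and upright in the hole of the parking block. Do not force the cap against the chamber, and leave the petri dish, the vial and the small beaker where they are.

Things in the scene. Friction and masses are not known exactly. Their poses are not given: they have to be found in the camera images.
- cap_grip (a point): Sample holder, about 0.1 kg: black disc (60 mm diameter, 6 mm thick), upright grip bar across its top (44 mm long, 14 mm thick, 6 to 30 mm above the disc's underside), steel stem below. This point: centre of the bar, 18 mm above the disc's underside, 12 mm below the bar's top; x along the bar, y across, z up. Starts locked in the chamber, bar along the chamber's x within 0.03 rad.
- cap_seat (a point): Centre of the underside of the holder's disc, 18 mm below cap_grip, same axes. The stem below it: 28 mm diameter, 69 mm long, foot chamfered. Starts 18.5 mm above the chamber's rim. The holder is out of the chamber once this is more than 70 mm above the rim.
- cap_lug (a point): Centre of one of the two steel lugs on the stem, hidden in the chamber at the start: 5 mm wide, 5 mm high, tips 40 mm apart, on the holder's +x and -x sides in line with the bar, tops 32.5 mm below the disc's underside. This one is on +x, 15 mm from the axis and 35 mm below the disc's underside.
- chamber_mouth (a point): Centre of the rim of the fixed aluminium chamber, 90 mm above the worktop: upright 60 mm tube on a bolted foot plate 110 x 110 x 8 mm; x along the locked bar, z up. The stem has 1.2 mm of play all round. A spring plunger inside pushes the stem up: 3 N locked, 0.25 N more per mm down. Force between holder and chamber must never exceed 30 N.
- chamber_catch (a point): The catch, 16.5 mm below the rim on the chamber's +x side (another opposite), hidden. Each lug is pressed up under a lip; a tooth blocks its turn until the cap is 3 to 15 mm down (hidden, differs from run to run). The lugs bottom hard 1.5 mm deeper than that (4.5 to 16.5 mm down). Cap kept between these depths, it turns anticlockwise seen from above.
- chamber_exit (a point): Notch in the lip, open to the top, 1.05 rad (60 degrees) anticlockwise from the chamber's x at rim height, marked by a small dark bar on the tube (another opposite). With the bar turned to here (1.05 rad from its start, within 0.08) the lugs come free: the spring lifts the cap to 22.5 mm above the rim and it pulls straight up. A wall ends the turn at about 1.17 rad.
- park_hole0 (a point): Fixed white parking block, 90 x 90 x 75 mm, with one upright round through hole of 46 mm diameter; this point is the centre of the hole's mouth, on the block's top, 75 mm above the worktop; z up. The holder is home when its disc lies flat on the block's top with the stem in the hole, any way round.
- petri: Clear petri dish, 62 mm diameter, 14 mm high, on the worktop between chamber and block, nearer the robot; origin under its centre. To be left alone.
- vial: White screw-cap vial, 27 mm diameter, 58 mm high, standing behind the work; origin under its centre. To be left alone.
- beaker: Small beaker, 53 x 62 x 56 mm, standing behind the work; origin under its centre. To be left alone.
Things that resemble listed ones, but are neither listed nor needed, are in the scene too. There is more than one size of the part that bears cap_grip; the job needs the middle-sized.

How it is judged:
By the outcome, as a careful person would: the job done as asked, in the order asked, and still so for the second after the job is handed in, with the robot touching nothing.
It also fails if it takes over 54 s, if anything falls off the work surface, if the arm or the gripper's body presses on something with over 40 N, if the wrist force passes 120 N, or if a joint passes its speed limit or range.

## Robot

A 6-joint arm with a two-finger parallel gripper is mounted at the origin on a cart in front of the work surface, level with it; the furniture and walls round the work are solid. World frame = base frame: x ahead of the robot, y to its left, z up, the work surface at z = 0. Lengths are in m, angles in rad, forces in N, time in s.
With the tool pointing down it reaches from about 0.325 to 0.9 m from the base axis. Payload 6.1 kg.
Tool frame: the origin (TCP) lies between the finger pads; the fingertips stand 22 mm ahead of it and the grasp point (between the pads) lies 3 mm ahead of it; z points along the fingers, x is the direction in which the jaws open and shut, and the axes are right-handed (so a half turn about z gives the same grasp; the last joint's range is limited). The gripper opens to 85 mm and grips with 20 to 120 N. Pads are 22 mm wide; open, the fingers measure 114 mm over their backs; the gripper's body (76 mm by 85 mm) begins 54 mm behind the grasp point. The pads swing forward as they close: fully open they stand 13 mm farther back than shut.
Start: joints at [-0.126, 0.22, 1.526, -0, 1.395, -0.126], TCP at [0.625, -0, 0.253] pointing down, gripper open.
Joint ranges: [-2.98, 2.98], [-0.91, 2.08], [0.09, 2.57], [-1.24, 4.39], [0.2, 2.65], [-2.68, 2.68]. Speed limits (rad/s): [2.57, 2.57, 3.01, 3.14, 3.14, 3.14].

## Interface

Orientations are given as a unit quaternion [w, x, y, z].
In Python, from bench import robot, vision, job_done gives the robot as it stands.
- The arm moves only by the tool send_rows, never from a script. Its argument "deltas" is a list of rows, each a list of 2 entries, a list of its own where there are three numbers: the shift along the tool's x, y, z in m, then the turn about the tool's z in degrees. A call has 1 to 12 rows; each row shifts and turns the commanded pose from where the row before left it, along the tool's axes as they then stand; what a row does not reach is not made up. A row lasts 1/12 s, in which the tool goes at most 41.7 mm and 7.16 degrees, less where a joint would pass 70% of its speed; a pose out of reach is approached as far as the arm can. A call is refused whole if a number of a shift passes 0.0417 or a number of a turn 7.16, either way. A call with a gripper value outside its range is refused whole. "fingers" is the opening, from 0 (shut) to 1 (fully open), set as the call begins (left out, the last holds). The fingers move at their own pace and stop on an object; "force" is the grip in N (left out, the last holds). Time passes only in rows, so rows that do not move let the fingers close. It gives the time, the measured TCP pose, the force and the opening at its end, in the units of the state.
- robot.read_state(): the state, without advancing time (a new reading comes with each control period).
- vision.get_image(name): name is "scene" or "side" or "wrist"; returns a dict with "image" (400x640x3 uint8, red, green, blue), "fx", "fy", "cx", "cy" (pixels), "camera_from_world" (4x4, takes a point from world to camera coordinates). Camera axes: x right, y down, z forward; pixel columns grow to the right and rows downward; lengths in m; the calibration is good to about 2 mm. A picture is of the moment at which its call begins. There is no depth.
- job_done(): hands the job in, once; it reports no verdict.
Trained networks look in a picture, given as the dict that the camera call returned (one of the last four; its "shot" number tells which), for a name from the list of things; names that differ only in an ending like _2 or _b are one class to them, and where a whole thing is asked for, a point or a joint stands for the part that bears it (a point fixed in the world has none). Each returns a list of dicts, best first, with "p" (0 to 1); they miss things now and then, are a little off and sometimes report something else, mostly with a low value. They report only what shows in the picture. A call takes as long as a camera call. They do not tell look-alikes from the thing itself.
- vision.regions_of(picture, thing): "mask" (400x640 bool, what is visible of it) and "pixel" ([row, column] in pixels, amid what is visible of it).
The state is a dict: "time": time; "joints": joint angles; "joint_vel": joint speeds; "tau": joint torques, N m; "ee_pos": TCP position; "tcp_rot": TCP orientation; "contact_force": force on the tool from outside, world axes, zero at the start; "ft_torque": the same for the moment, N m; "width": finger opening in m.
Only numpy, scipy, OpenCV 4.12 (cv2) and the standard library are available. Lean on these libraries where they do the work, as an engineer would, in place of code of your own. Each camera call takes 0.05 s, during which the arm holds its last target. There are 200 camera calls.

## Working session

There is one attempt and no reset: what is moved stays moved. The work goes in short steps, Python scripts to look and compute and a tool call to move; the robot and the scene stay as the last step left them, time stands still between calls to the robot, and variables do not carry over. Pictures are saved under pics/ and viewed, about 8 in all and at most 12, crops included, and the job is handed in when it is done.

Besides the shell and the picture viewer there is one more tool, called after "Call:" as name([rows], argument=value, ...), one row to a line, values as JSON. send_rows: Moves the arm, as the interface text tells. Its arguments: {"type":"object","properties":{"deltas":{"type":"array"},"fingers":{"type":"number"},"force":{"type":"number"}},"required":["deltas"]}

```bash
mkdir -p pics; cat > h.py <<'E'
import numpy as np, cv2
from bench import robot, vision, job_done
def shot(n,save=None):
    p=vision.get_image(n)
    if save: cv2.imwrite('pics/'+save,p['image'][:,:,::-1])
    return p
def onplane(p,rc,z):
    T=np.array(p['camera_from_world']);R=T[:3,:3];t=T[:3,3]
    c=-R.T@t
    d=R.T@np.array([(rc[1]-p['cx'])/p['fx'],(rc[0]-p['cy'])/p['fy'],1])
    return c+d*(z-c[2])/d[2]
def proj(p,X):
    T=np.array(p['camera_from_world']);q=T[:3,:3]@np.array(X)+T[:3,3]
    return p['cy']+p['fy']*q[1]/q[2],p['cx']+p['fx']*q[0]/q[2]
E
python3 - <<'E'
from h import *
s=robot.read_state();print({k:np.round(v,3).tolist() for k,v in s.items()})
ims=[]
for n in['scene','side']:
    p=shot(n);ims.append(p['image'][:,:,::-1]);T=np.array(p['camera_from_world']);print(n,-T[:3,:3].T@T[:3,3])
    for th,z in[('cap_grip',.126),('chamber_mouth',.09),('park_hole0',.075),('petri',.007),('vial',.03),('beaker',.03)]:
        for r in vision.regions_of(p,th)[:4]: print(th,round(r['p'],2),np.round(r['pixel']),r['mask'].sum(),np.round(onplane(p,r['pixel'],z),3))
    cv2.imwrite('pics/%s.png'%n,ims[-1])
E
```

```text
{'time': 0.0, 'joints': [-0.126, 0.221, 1.528, -0.0, 1.395, -0.126], 'joint_vel': [-0.002, 0.002, -0.0, -0.0, -0.002, 0.001], 'tau': [-0.001, -49.691, -38.939, -0.0, 0.011, 0.0], 'ee_pos': [0.624, 0.0, 0.252], 'tcp_rot': [-0.0, 1.0, -0.0, -0.001], 'contact_force': [-0.864, -0.69, 0.515], 'ft_torque': [0.016, 0.01, -0.004], 'width': 0.085}
scene [0.17243491 0.48215108 0.6491217 ]
cap_grip 0.75 [171. 392.] 274 [ 0.457 -0.188  0.126]
cap_grip 0.64 [186. 427.] 1210 [ 0.372 -0.18   0.126]
chamber_mouth 0.7 [207. 348.] 1755 [ 0.496 -0.066  0.09 ]
park_hole0 0.74 [270. 290.] 3128 [0.5   0.13  0.075]
petri 0.78 [274. 382.] 679 [ 0.376 -0.011  0.007]
vial 0.7 [204. 266.] 255 [ 0.699 -0.024  0.03 ]
beaker 0.77 [236. 219.] 642 [0.714 0.115 0.03 ]
side [ 0.13995094 -0.73055614  0.48916947]
cap_grip 0.95 [316. 364.] 717 [ 0.434 -0.361  0.126]
cap_grip 0.68 [234. 336.] 797 [ 0.517 -0.168  0.126]
cap_grip 0.57 [300. 280.] 3121 [ 0.358 -0.284  0.126]
chamber_mouth 0.58 [278. 338.] 3011 [ 0.481 -0.232  0.09 ]
chamber_mouth 0.4 [231. 336.] 785 [ 0.56  -0.102  0.09 ]
park_hole0 0.92 [217. 270.] 2333 [0.492 0.029 0.075]
petri 0.9 [271. 227.] 650 [ 0.383 -0.011  0.007]
vial 0.59 [222. 367.] 350 [ 0.702 -0.006  0.03 ]
vial 0.42 [274. 225.] 706 [ 0.366 -0.051  0.03 ]
beaker 0.64 [199. 335.] 528 [0.706 0.127 0.03 ]
```

View pics/scene.png

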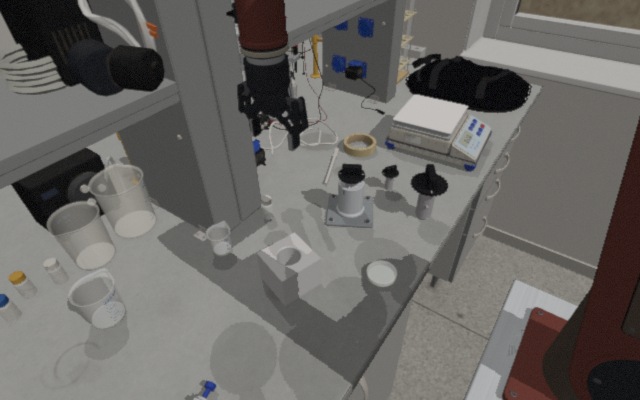

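View pics/side.png

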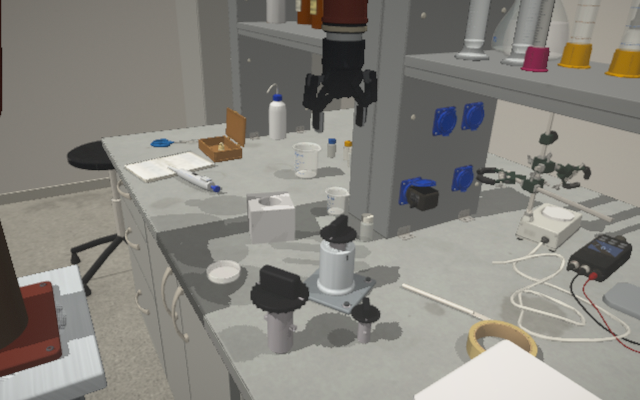

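The chamber, with the middle holder locked in it, is at scene (190,351) and side (260,338). The large and small holders stand loose nearby, the parking block is at scene (268,290), and the petri dish is nearer the robot. Next I'll measure.

```bash
python3 - <<'E'
from h import *
for n,d,b in[('scene',(180,351),(268,290)),('side',(233,338),(202,270))]:
    p=shot(n); print(n,'disc',onplane(p,d,.1115),'hole',onplane(p,b,.075))
    im=p['image'][:,:,::-1]
    c=(im[140:310,240:440] if n=='scene' else im[180:310,210:410]);cv2.imwrite('pics/c_%s.png'%n,cv2.resize(c,None,fx=3.5,fy=3.5,interpolation=3))
p=shot('wrist','w0.png')
T=np.array(p['camera_from_world']);print(-T[:3,:3].T@T[:3,3],T[:3,:3])
for th,z in[('cap_grip',.126),('chamber_mouth',.09),('park_hole0',.075)]:
        for r in vision.regions_of(p,th)[:4]: print(th,round(r['p'],2),np.round(r['pixel']),r['mask'].sum(),np.round(onplane(p,r['pixel'],z),3))
a,b=[cv2.imread('pics/c_%s.png'%n) for n in('scene','side')]
w=cv2.imread('pics/w0.png')
a=cv2.resize(a,(400,340));b=cv2.resize(b,(400,260))
L=np.vstack([a,b]);w=cv2.resize(w,(400,250));R=np.zeros_like(L);R[:250]=w
cv2.imwrite('pics/m1.png',np.hstack([L,R]))
E
```

```text
scene disc [ 0.52606452 -0.12643547  0.1115    ] hole [0.50275303 0.12583317 0.075     ]
side disc [ 0.53563517 -0.14414461  0.1115    ] hole [0.52179187 0.09421939 0.075     ]
[0.62429059 0.07624483 0.37423231] [[ 9.99999171e-01  1.25014031e-03 -3.09108786e-04]
 [ 1.28511847e-03 -9.53303303e-01  3.02011855e-01]
 [ 8.28827677e-05 -3.02012002e-01 -9.53304119e-01]]
cap_grip 0.97 [328. 235.] 2049 [ 0.548 -0.136  0.126]
cap_grip 0.67 [357. 229.] 141 [ 0.539 -0.171  0.126]
cap_grip 0.59 [392. 128.] 384 [ 0.433 -0.215  0.126]
chamber_mouth 0.9 [261. 254.] 5116 [ 0.563 -0.085  0.09 ]
park_hole0 0.87 [ 65. 202.] 11796 [0.525 0.099 0.075]
park_hole0 0.24 [327. 232.] 2002 [ 0.53  -0.178  0.075]
```

View pics/m1.png

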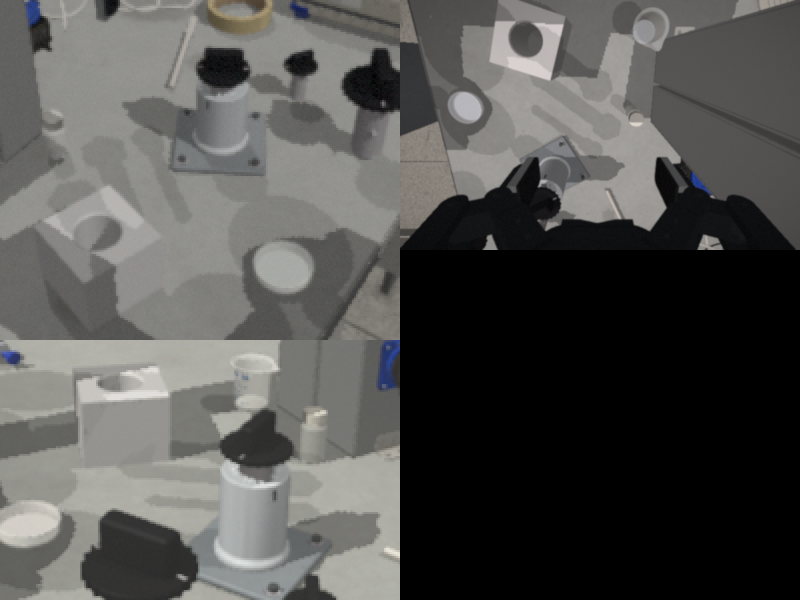

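Call:
send_rows([
  [[-0.016,0.023,0],0],
  [[-0.016,0.023,0],0],
  [[-0.016,0.023,0],0],
  [[-0.016,0.023,0],0],
  [[-0.016,0.023,0],0],
  [[-0.014,0.022,0],0],
  [[0,0,0],0],
  [[0,0,0],0],
])

```text
time: 1.67
ee_pos: [0.5306, -0.138, 0.2536]
tcp_rot: [-0.0, 1.0, -0.001, 0.0]
contact_force: [0.0, 0.7, -0.1]
width: 0.0855
```

```bash
python3 - <<'E'
from h import *
s=robot.read_state();print(s['time'],s['ee_pos'],s['tcp_rot'],s['contact_force'])
p=shot('wrist','w1.png')
for th,z in[('cap_grip',.1385),('chamber_mouth',.09),('park_hole0',.075)]:
    for r in vision.regions_of(p,th)[:4]: print(th,round(r['p'],2),np.round(r['pixel']),r['mask'].sum(),np.round(onplane(p,r['pixel'],z),3))
print(p['fx'],p['cx'],p['cy'])
g=p['image'];c=cv2.convertScaleAbs(g[100:400,120:520,::-1],alpha=2.2)
cv2.imwrite('pics/w1c.png',cv2.resize(c,None,fx=2,fy=2))
E
```

```text
1.6667 [ 0.53062279 -0.13796846  0.25355441] [-5.93590201e-08  9.99999107e-01 -1.30880815e-03  2.71917344e-04] [ 0.03020149  0.70969379 -0.08350793]
cap_grip 0.94 [193. 322.] 3806 [ 0.535 -0.136  0.138]
cap_grip 0.89 [257. 165.] 3791 [ 0.404 -0.192  0.138]
cap_grip 0.84 [286. 290.] 1119 [ 0.508 -0.219  0.138]
chamber_mouth 0.57 [147. 321.] 5404 [ 0.535 -0.108  0.09 ]
317.2612933638966 315.5039282971796 193.5656073449724
```

View pics/w1c.png

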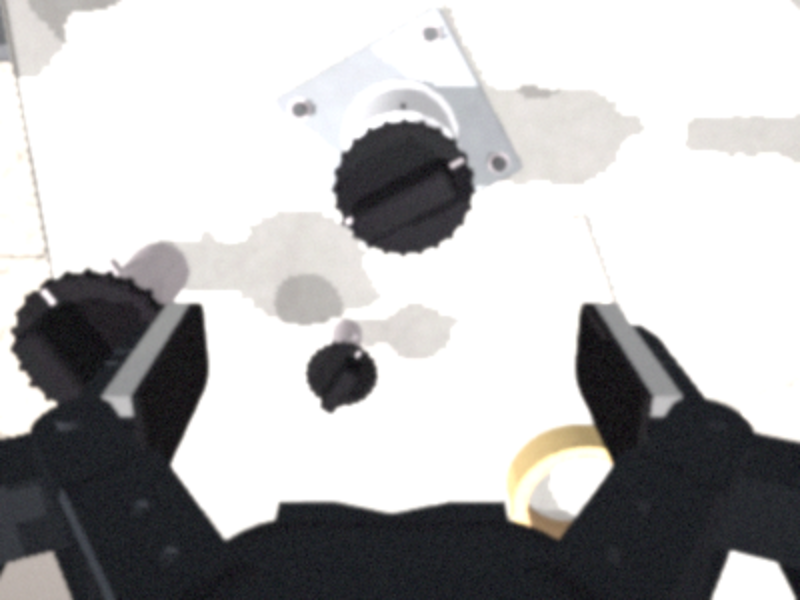

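```bash
python3 - <<'E'
from h import *
p=shot('wrist')
r=max([r for r in vision.regions_of(p,'cap_grip') if abs(r['pixel'][1]-322)<15],key=lambda r:r['mask'].sum())
m=r['mask'].astype(np.uint8)
cs=max(cv2.findContours(m,0,2)[0],key=cv2.contourArea)
e=cv2.fitEllipse(cs[:,0,:].astype(np.float32));print(e)
print('ellipse->',onplane(p,(e[0][1],e[0][0]),.1115))
g=cv2.cvtColor(p['image'],cv2.COLOR_RGB2GRAY)
P=[]
for c,rr in[(348.5,181),(294,210.5)]:
    w=g[int(rr)-5:int(rr)+6,int(c)-5:int(c)+6].astype(float)
    w=np.clip(w-60,0,None); 
    yy,xx=np.mgrid[-5:6,-5:6]; print(w.max(),(w*xx).sum()/w.sum(),(w*yy).sum()/w.sum())
    P.append(onplane(p,(rr,c),.1145)[:2])
P=np.array(P);d=P[0]-P[1];print(P,P.mean(0),np.degrees(np.arctan2(d[1],d[0])),np.hypot(*d))
# plate corners z=.008
Q=np.array([onplane(p,(100+y/2,120+x/2),.008)[:2] for x,y in[(280,100),(437,8),(522,165)]]);print(Q,(Q[0]+Q[2])/2)
for d in(Q[1]-Q[0],Q[2]-Q[1]):print(np.degrees(np.arctan2(d[1],d[0])),np.hypot(*d))
# bar top edge line in crop
E
```

```text
((320.7172546386719, 195.5400848388672), (66.70167541503906, 69.3353271484375), 91.2966079711914)
ellipse-> [ 0.53539568 -0.14488861  0.1115    ]
40.0 1.029379760609358 -0.036996735582154515
69.0 -2.7511563367252543 2.163737280296022
[[ 0.55880919 -0.13090199]
 [ 0.51210521 -0.15770846]] [ 0.5354572  -0.14430523] 29.854340451047676 0.05385024095254762
[[ 0.46638264 -0.12298428]
 [ 0.55622917 -0.07137292]
 [ 0.60932048 -0.1617651 ]] [ 0.53785156 -0.14237469]
29.87474068440511 0.10361530280280265
-59.57240553554104 0.10483049363959941
```

Call:
send_rows([
  [[0.005,0.0065,0],0],
  [[0,0,0.005],6.7],
  [[0,0,0.006],6.7],
  [[0,0,0.006],6.7],
  [[0,0,0.006],6.7],
  [[0,0,0.006],6.7],
  [[0,0,0.006],6.7],
  [[0,0,0.006],6.7],
  [[0,0,0.006],6.7],
  [[0,0,0.006],6.6],
  [[0,0,0],0],
  [[0,0,0],0],
])

```text
time: 2.97
ee_pos: [0.5361, -0.1434, 0.1999]
tcp_rot: [0.0, 0.866, -0.5, -0.0]
contact_force: [0.3, -0.1, 0.2]
width: 0.0855
```

```bash
python3 - <<'E'
from h import *
s=robot.read_state();print(s['time'],s['ee_pos'],s['tcp_rot'],s['contact_force'],s['joints'])
p=shot('wrist','w2.png')
c=cv2.convertScaleAbs(p['image'][60:360,120:520,::-1],alpha=2.5)
for z in(.1385,.1145):
  for a in(-.022,.022):
    for b in (-.007,.007):
      u=np.radians(29.8);X=np.array([.5355,-.1445])+a*np.array([np.cos(u),np.sin(u)])+b*np.array([-np.sin(u),np.cos(u)])
      r,q=proj(p,[*X,z]);cv2.circle(c,(int(round(q-120)),int(round(r-60))),1,(0,0,255) if z>.13 else (0,255,0),-1)
cv2.imwrite('pics/w2c.png',cv2.resize(c,None,fx=2,fy=2))
E
```

```text
2.9667 [ 0.53613345 -0.14343664  0.19992273] [ 7.44715483e-05  8.66114411e-01 -4.99845626e-01 -4.15330786e-04] [ 0.28427763 -0.08154671  0.16804823] [-4.03491270e-01  9.89106946e-02  1.76588538e+00 -5.06522282e-05
  1.27763909e+00  6.43364547e-01]
```

View pics/w2c.png

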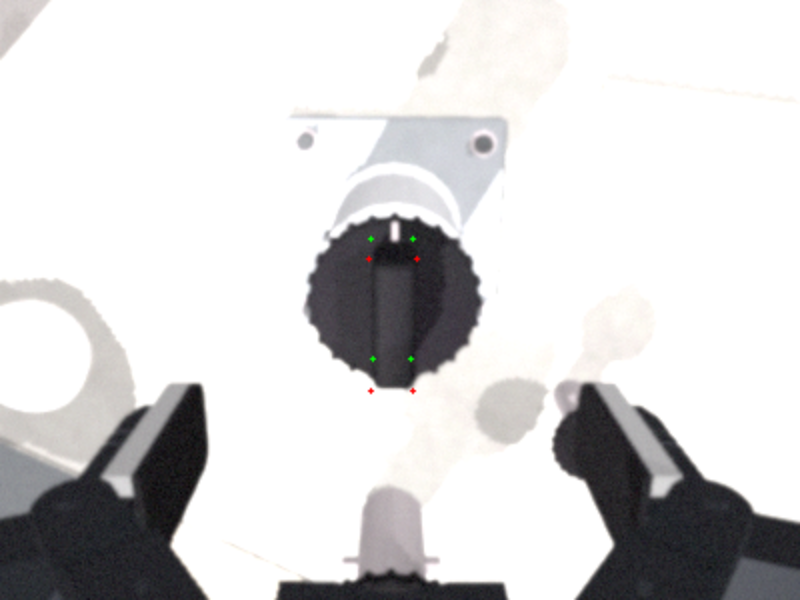

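Call:
send_rows([
  [[0.0005,0.001,0.01],0],
  [[0,0,0.015],0],
  [[0,0,0.015],0],
  [[0,0,0.01],0],
  [[0,0,0.007],0],
  [[0,0,0.003],0],
  [[0,0,0],0],
  [[0,0,0],0],
])

```text
time: 3.68
ee_pos: [0.5357, -0.1446, 0.1407]
tcp_rot: [-0.0, 0.865, -0.501, 0.0]
contact_force: [1.4, 0.3, 0.5]
width: 0.0854
```

Call:
send_rows([
  [[0,0,0],0],
  [[0,0,0],0],
  [[0,0,0],0],
  [[0,0,0],0],
  [[0,0,0],0],
  [[0,0,0],0],
  [[0,0,0],0],
  [[0,0,0],0],
  [[0,0,0],0],
  [[0,0,0],0],
], fingers=0, force=60)

```text
time: 4.52
ee_pos: [0.5355, -0.1445, 0.1405]
tcp_rot: [-0.0, 0.865, -0.502, 0.0]
contact_force: [0.1, 0.2, 2.0]
width: 0.0126
```

```bash
python3 - <<'E'
from h import *
s=robot.read_state();print({k:np.round(s[k],4).tolist() for k in('time','ee_pos','tcp_rot','contact_force','ft_torque','width')})
p=shot('wrist'); c=cv2.convertScaleAbs(p['image'][60:400,120:520,::-1],alpha=2.5)
q=shot('side'); d=cv2.convertScaleAbs(q['image'][150:320,250:420,::-1],alpha=1.4)
cv2.imwrite('pics/g1.png',np.hstack([c,cv2.resize(d,(340,340))]))
E
```

```text
{'time': 4.5167, 'ee_pos': [0.5355, -0.1445, 0.1405], 'tcp_rot': [-0.0, 0.8652, -0.5015, 0.0002], 'contact_force': [0.1354, 0.2375, 2.0497], 'ft_torque': [-0.0085, 0.1022, -0.0071], 'width': 0.0126}
```

View pics/g1.png

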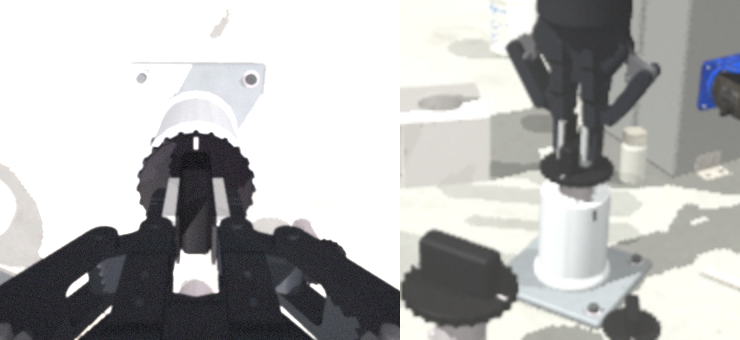

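The bar is gripped squarely: disc at g1 (575,165), fingers either side of it. Next I press down in small steps while watching the force.

Call:
send_rows([
  [[0,0,0.001],0],
  [[0,0,0.001],0],
  [[0,0,0.001],0],
  [[0,0,0.001],0],
  [[0,0,0],0],
  [[0,0,0],0],
])

```text
time: 5.12
ee_pos: [0.5355, -0.1445, 0.1364]
tcp_rot: [-0.0, 0.865, -0.502, 0.0]
contact_force: [-1.3, 0.2, 3.0]
width: 0.0125
```

Call:
send_rows([
  [[0,0,0.0005],0],
  [[0,0,0.0005],0],
  [[0,0,0],0],
])

```text
time: 5.37
ee_pos: [0.5355, -0.1445, 0.1353]
tcp_rot: [-0.0, 0.865, -0.502, 0.0]
contact_force: [-0.1, 0.3, 2.8]
width: 0.0126
```

Call:
send_rows([
  [[0,0,0.0005],0],
  [[0,0,0.0005],0],
  [[0,0,0],0],
])

```text
time: 5.62
ee_pos: [0.5356, -0.1445, 0.1352]
tcp_rot: [-0.0, 0.865, -0.501, 0.0]
contact_force: [-1.9, 1.3, 8.5]
width: 0.0126
```

It bottomed at TCP z ≈ 0.1352, about 5.3 mm down: the force rose and the cap stopped moving. I'll ease off about 0.7 mm from the bottom and start turning.

Call:
send_rows([
  [[0,0,-0.0008],0],
  [[0,0,-0.0006],0],
  [[0,0,0],0],
  [[0,0,0],-2],
  [[0,0,0],-3],
  [[0,0,0],-3],
  [[0,0,0],0],
])

```text
time: 6.2
ee_pos: [0.5354, -0.1444, 0.1356]
tcp_rot: [-0.0, 0.898, -0.439, -0.0]
contact_force: [0.2, 0.0, 2.8]
width: 0.0127
```

```bash
python3 - <<'E'
from h import *
s=robot.read_state();print({k:np.round(s[k],4).tolist() for k in('time','ee_pos','tcp_rot','contact_force','ft_torque','width')})
E
```

```text
{'time': 6.2, 'ee_pos': [0.5354, -0.1444, 0.1356], 'tcp_rot': [-0.0, 0.8984, -0.4391, -0.0], 'contact_force': [0.1995, 0.0243, 2.8177], 'ft_torque': [-0.0163, -0.034, 0.0602], 'width': 0.0127}
```

Call:
send_rows([
  [[0,0,0],-4.4],
  [[0,0,0],-4.4],
  [[0,0,0],-4.4],
  [[0,0,0],-4.4],
  [[0,0,0],-4.4],
  [[0,0,0],-4.4],
  [[0,0,0],0],
])

```text
time: 6.78
ee_pos: [0.5353, -0.1444, 0.1356]
tcp_rot: [-0.0, 0.975, -0.223, -0.0]
contact_force: [-0.0, -0.4, 3.4]
width: 0.0128
```

Call:
send_rows([
  [[0,0,0],-4.4],
  [[0,0,0],-4.4],
  [[0,0,0],-4.4],
  [[0,0,0],-4.4],
  [[0,0,0],-4.4],
  [[0,0,0],-3.4],
  [[0,0,0],0],
  [[0,0,0],0],
])

```text
time: 7.45
ee_pos: [0.5353, -0.1444, 0.1356]
tcp_rot: [-0.0, 1.0, -0.006, -0.0]
contact_force: [0.4, 0.3, 1.9]
width: 0.013
```

```bash
python3 - <<'E'
from h import *
s=robot.read_state();print({k:np.round(s[k],4).tolist() for k in('time','ee_pos','tcp_rot','contact_force','ft_torque','width')})
p=shot('wrist'); c=cv2.convertScaleAbs(p['image'][60:400,120:520,::-1],alpha=2.5)
q=shot('side'); d=cv2.convertScaleAbs(q['image'][150:320,250:420,::-1],alpha=1.4)
cv2.imwrite('pics/g2.png',np.hstack([c,cv2.resize(d,(340,340))]))
E
```

```text
{'time': 7.45, 'ee_pos': [0.5353, -0.1444, 0.1356], 'tcp_rot': [-0.0, 1.0, -0.0056, -0.0], 'contact_force': [0.4305, 0.2748, 1.8537], 'ft_torque': [-0.0218, 0.008, 0.0596], 'width': 0.013}
```

View pics/g2.png

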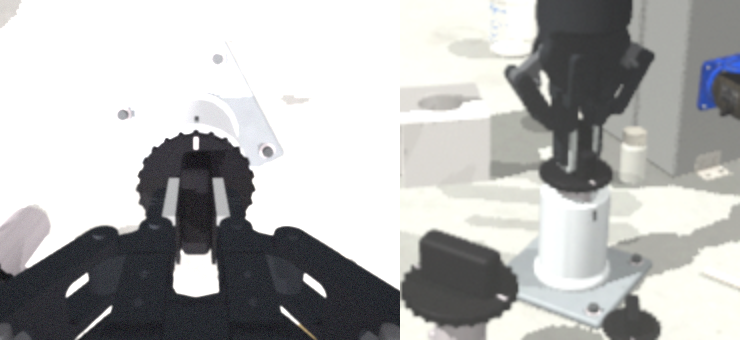

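The cap's white mark at (196,143) lines up with the notch mark at (196,120), so it has turned about 60°. Now I lift gently.

Call:
send_rows([
  [[0,0,-0.002],0],
  [[0,0,-0.002],0],
  [[0,0,-0.002],0],
  [[0,0,-0.002],0],
  [[0,0,0],0],
])

```text
time: 7.97
ee_pos: [0.5353, -0.1444, 0.144]
tcp_rot: [-0.0, 1.0, -0.004, -0.0]
contact_force: [-1.1, 0.6, 0.2]
width: 0.0124
```

Call:
send_rows([
  [[0,0,-0.003],0],
  [[0,0,-0.003],0],
  [[0,0,-0.003],0],
  [[0,0,0],0],
])

```text
time: 8.3
ee_pos: [0.5355, -0.1445, 0.1532]
tcp_rot: [0.0, 1.0, -0.004, 0.0]
contact_force: [1.4, 0.5, -1.3]
width: 0.0127
```

Call:
send_rows([
  [[0,0,-0.006],0],
  [[0,0,-0.01],0],
  [[0,0,-0.01],0],
  [[0,0,-0.012],0],
  [[0,0,-0.012],0],
  [[0,0,-0.012],0],
  [[0,0,-0.012],0],
  [[0,0,-0.008],0],
  [[0,0,0],0],
])

```text
time: 9.05
ee_pos: [0.5366, -0.1449, 0.2377]
tcp_rot: [0.001, 1.0, -0.003, 0.002]
contact_force: [0.4, -0.5, -0.6]
width: 0.0123
```

```bash
python3 - <<'E'
from h import *
for n,rc in(('scene',(255.5,288.5)),('side',(200.5,270))):
    p=shot(n); print(n,onplane(p,rc,.075))
p=shot('wrist')
for r in vision.regions_of(p,'park_hole0')[:2]: print(r['p'],r['pixel'],r['mask'].sum(),onplane(p,r['pixel'],.075))
c=cv2.convertScaleAbs(p['image'][:,:,::-1],alpha=1.5);cv2.imwrite('pics/w3.png',c)
E
```

```text
scene [0.52447076 0.10300525 0.075     ]
side [0.52503899 0.10109435 0.075     ]
```

View pics/w3.png

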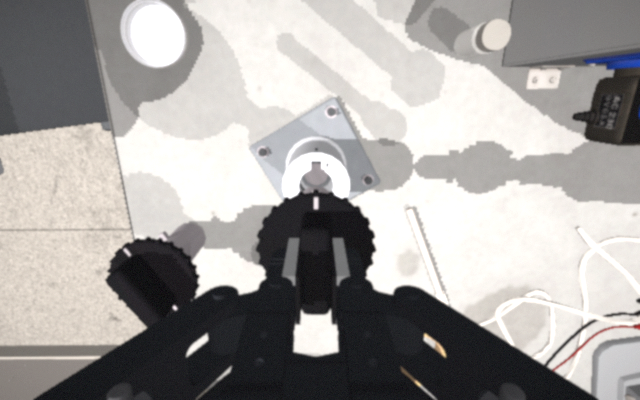

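The holder is out and hanging upright. Next I carry it to the hole at about (0.525, 0.102).

Call:
send_rows([
  [[-0.001,-0.01,0],0],
  [[-0.001,-0.018,0],0],
  [[-0.001,-0.024,0],0],
  [[-0.001,-0.025,0],0],
  [[-0.001,-0.025,0],0],
  [[-0.001,-0.025,0],0],
  [[-0.001,-0.025,0],0],
  [[-0.001,-0.025,0],0],
  [[-0.001,-0.024,0],0],
  [[-0.001,-0.022,0],0],
  [[-0.001,-0.016,0],0],
  [[-0.001,-0.007,0],0],
])

```text
time: 10.25
ee_pos: [0.5241, 0.1043, 0.234]
tcp_rot: [-0.0, 1.0, -0.002, -0.001]
contact_force: [0.1, -0.0, -0.2]
width: 0.0124
```

Call:
send_rows([
  [[0,0,0],0],
  [[0,0,0],0],
])

```text
time: 10.42
ee_pos: [0.5247, 0.1017, 0.2342]
tcp_rot: [0.0, 1.0, -0.003, -0.0]
contact_force: [0.6, -0.0, -0.3]
width: 0.0125
```

```bash
python3 - <<'E'
from h import *
s=robot.read_state();print({k:np.round(s[k],4).tolist() for k in('time','ee_pos','tcp_rot','contact_force','width')})
o=[]
for n,b in(('scene',(130,330,200,400)),('side',(80,280,180,380))):
    p=shot(n); im=cv2.convertScaleAbs(p['image'][:,:,::-1],alpha=1.5)
    x,y,z=s['ee_pos']
    for X,col in(((x,y,z-.101),(0,0,255)),((.5248,.102,.075),(0,255,0))):
        r,c=proj(p,X);cv2.circle(im,(int(c),int(r)),1,col,-1)
    o.append(cv2.resize(im[b[0]:b[1],b[2]:b[3]],(400,400),interpolation=3))
cv2.imwrite('pics/m4.png',np.hstack(o))
E
```

```text
{'time': 10.4167, 'ee_pos': [0.5247, 0.1017, 0.2342], 'tcp_rot': [0.0003, 1.0, -0.003, -0.0004], 'contact_force': [0.6211, -0.0306, -0.3159], 'width': 0.0125}
```

View pics/m4.png

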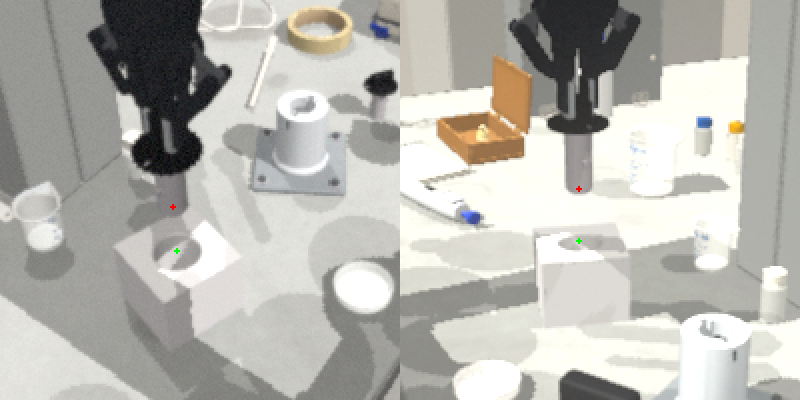

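The holder hangs upright, and both marks agree: the foot at (172,207)/(578,188) is above the hole at (177,250)/(578,241). I descend until the lugs are just above the block top.

Call:
send_rows([
  [[0,0,0.006],0],
  [[0,0,0.012],0],
  [[0,0,0.012],0],
  [[0,0,0.012],0],
  [[0,0,0.012],0],
  [[0,0,0.01],0],
  [[0,0,0.008],0],
  [[0,0,0.007],0],
  [[0,0,0.005],0],
  [[0,0,0],0],
  [[0,0,0],0],
])

```text
time: 11.43
ee_pos: [0.5251, 0.1017, 0.1507]
tcp_rot: [0.0, 1.0, -0.003, -0.0]
contact_force: [0.3, 0.3, -1.2]
width: 0.0127
```

```bash
python3 - <<'E'
from h import *
o=[]
for n,b in(('scene',(180,300,230,350)),('side',(150,270,210,330))):
    p=shot(n); im=cv2.convertScaleAbs(p['image'][:,:,::-1],alpha=1.5)
    for i in range(0,360,15):
        a=np.radians(i);r,c=proj(p,(.5248+.023*np.cos(a),.102+.023*np.sin(a),.075))
        im[int(round(r)),int(round(c))]=(0,255,0)
    o.append(cv2.resize(im[b[0]:b[1],b[2]:b[3]],(400,400),interpolation=0))
cv2.imwrite('pics/m5.png',np.hstack(o))
E
```

```text
(no output)
```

View pics/m5.png

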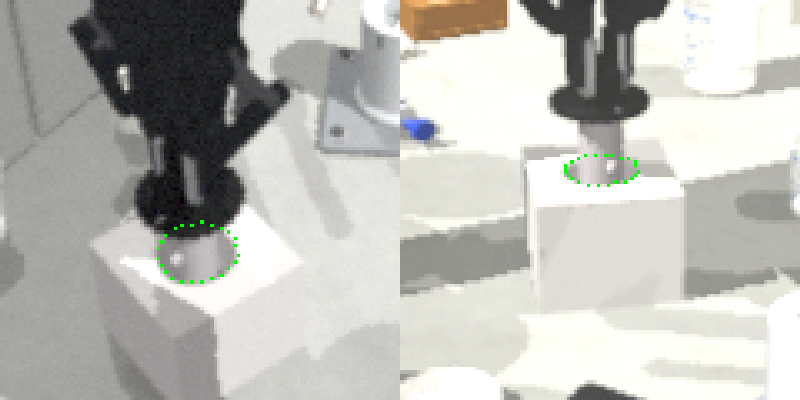

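The drawn circle fits the hole rim in both views and the lugs (bright spots) lie inside it. I continue slowly.

Call:
send_rows([
  [[0,0,0.002],0],
  [[0,0,0.002],0],
  [[0,0,0.003],0],
  [[0,0,0.003],0],
  [[0,0,0.003],0],
  [[0,0,0],0],
])

```text
time: 12.03
ee_pos: [0.5245, 0.1016, 0.1367]
tcp_rot: [0.0, 1.0, -0.004, -0.001]
contact_force: [0.3, 0.4, -1.4]
width: 0.0128
```

Call:
send_rows([
  [[0,0,0.004],0],
  [[0,0,0.005],0],
  [[0,0,0.005],0],
  [[0,0,0.005],0],
  [[0,0,0.004],0],
  [[0,0,0.003],0],
  [[0,0,0],0],
])

```text
time: 12.62
ee_pos: [0.5245, 0.1016, 0.1107]
tcp_rot: [0.0, 1.0, -0.004, -0.001]
contact_force: [-0.7, 1.0, -1.2]
width: 0.0126
```

Call:
send_rows([
  [[0,0,0.001],0],
  [[0,0,0.001],0],
  [[0,0,0.001],0],
  [[0,0,0],0],
])

```text
time: 12.95
ee_pos: [0.5252, 0.1016, 0.1087]
tcp_rot: [-0.0, 1.0, -0.004, 0.0]
contact_force: [-0.1, 0.6, -1.2]
width: 0.0124
```

Call:
send_rows([
  [[0,0,0.0007],0],
  [[0,0,0.0007],0],
  [[0,0,0],0],
])

```text
time: 13.2
ee_pos: [0.525, 0.1017, 0.1072]
tcp_rot: [0.0, 1.0, -0.003, -0.0]
contact_force: [0.5, 0.2, -0.6]
width: 0.0126
```

Call:
send_rows([
  [[0,0,0.0005],0],
  [[0,0,0.0005],0],
  [[0,0,0],0],
])

```text
time: 13.45
ee_pos: [0.5252, 0.1017, 0.1071]
tcp_rot: [0.0, 1.0, -0.003, 0.0]
contact_force: [-2.5, -0.6, 4.6]
width: 0.0126
```

The holder is seated: z stopped at 0.1071 as the force came on. Now I release and retreat.

Call:
send_rows([
  [[0,0,-0.0005],0],
  [[0,0,0],0],
  [[0,0,0],0],
  [[0,0,0],0],
  [[0,0,0],0],
  [[0,0,0],0],
  [[0,0,0],0],
  [[0,0,0],0],
], fingers=0.6)

```text
time: 14.12
ee_pos: [0.5251, 0.1017, 0.1067]
tcp_rot: [0.0, 1.0, -0.003, -0.0]
contact_force: [-0.8, 0.1, -0.1]
width: 0.0513
```

Call:
send_rows([
  [[0,0,-0.005],0],
  [[0,0,-0.008],0],
  [[0,0,-0.012],0],
  [[0,0,-0.014],0],
  [[0,0,-0.014],0],
  [[0,0,-0.014],0],
  [[0,0,-0.014],0],
  [[0,0,-0.014],0],
  [[0,0,-0.01],0],
  [[0,0,-0.005],0],
  [[0,0,0],0],
  [[0,0,0],0],
])

```text
time: 15.12
ee_pos: [0.5251, 0.1016, 0.217]
tcp_rot: [-0.0, 1.0, -0.004, 0.0]
contact_force: [-0.2, 0.1, 0.2]
width: 0.0512
```

```bash
python3 - <<'E'
from h import *
o=[]
for n,b in(('scene',(150,310,220,430)),('side',(150,310,200,410))):
    p=shot(n); im=cv2.convertScaleAbs(p['image'][:,:,::-1],alpha=1.5)
    for z in(.075,.081):
      for i in range(0,360,15):
        a=np.radians(i);r,c=proj(p,(.525+.030*np.cos(a),.102+.030*np.sin(a),z))
        im[int(round(r)),int(round(c))]=(0,255,0)
    o.append(cv2.resize(im[b[0]:b[1],b[2]:b[3]],(400,305),interpolation=0))
p=shot('wrist');o2=cv2.resize(cv2.convertScaleAbs(p['image'][:,:,::-1],alpha=1.5),(456,285))
cv2.imwrite('pics/m6.png',np.vstack([np.hstack(o),np.pad(o2,((0,0),(0,344),(0,0)))]))
E
```

```text
(no output)
```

View pics/m6.png

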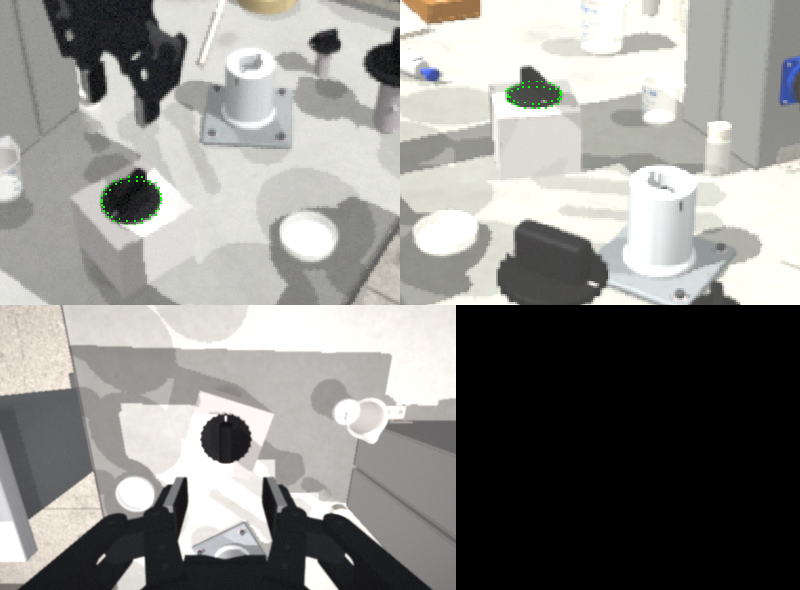

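The disc lies flat on the block, matching the predicted outline in both views. The petri dish, vial and beaker are where they were, and the gripper is clear.

```bash
python3 -c "
from h import *
print(job_done())"
```

```text
the job is handed in; nothing more can be done
None
```

The middle-sized sample holder is out of the chamber and standing in the parking block, and the job is handed in at about 15 s of the 54 s allowed.

- **Unlocking:** I gripped the bar and pressed the cap down in small steps. It bottomed about 5.3 mm down, at a measured 8.5 N. I eased off about 0.4 mm (0.7 mm intended) and turned the cap 59.5° anticlockwise, until its mark lined up with the notch mark. It lifted straight out with almost no force.
- **Parking:** I lowered it into the hole until it stopped at the expected height, with a measured 4.6 N, then released it and backed off.
- **Last checks:** In both the scene and side views the disc lies flat on the block, on its predicted outline. The petri dish, vial and beaker appear where they were, judged by eye. The robot is touching nothing.
- **Failed checks:** On the way up, the network did not find the parking block in the wrist picture, so I took the hole's position from the scene and side views. Those two agreed to within 2 mm.

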